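Clear the bin and nest the caddy

TASK

Pack the bin down for the drive: while the white caddy still stands stacked on the grey bin, lift the front end of the aluminium straightedge over the bin's front lip, draw it out endwise, and lay it flat and lengthwise, centred on the black rubber mat. Then lift the caddy, turn it half a turn and lower it, upright and without dropping it, so that it nests fully down on the bin's floor. Let go of everything and leave the flask, pipette and vial rack alone.

Things in the scene. Friction and masses are not known exactly. Their poses are not given: they have to be found in the camera images.
- bin: Grey plastic open-fronted stack-nest bin, fixed to the worktop, 333 long (x) x 142 wide (y), floor top 5 mm up. Origin: underside, below the centre of the caddy's place; z up; its low open front is towards -x. The rear part, x -100 to +104, has side walls 95 high and a rear wall (inner face x +96); the front of this part is open below the stacked caddy.
- bin_lip (a point): Middle of the top of the bin's front lip, 22 above the worktop at bin x -227 (lip 4 thick); same axes as the bin. The front part of the bin, bin x -229 to -100, has only this 22 mm high rim, in front and at both sides (side rims 4 thick at y +-69).
- bin_seats (a point): Point 87 above the bin's origin, level with the seats; same axes as the bin. Inside each tall side wall (ribs' inner faces y +-56, outer skin from y +-67) are two shallow seats, 22 wide, centred at x +60 and -30, cut 8 deep to this height, and two deep slots, 22 wide, centred at x -60 and +30, going down to the floor. The caddy's feet rest on the seats (stacked) or, half a turn round, drop into the slots (nested).
- caddy_grip (a point): Centre of the grip bar of the loose white caddy (0.2 to 0.45 kg), 112 above its underside. The bar is 110 long (caddy x), 14 wide (y), 24 high, free beside it down to the 80 mm rims. It starts stacked, caddy x along bin x, this point 199 above the worktop; nested, caddy x points against bin x and this point is over the bin's origin, 117 above the worktop.
- caddy_base (a point): Centre of the caddy's underside, same axes as the grip. The caddy is an open box 170 long (x) x 104 wide (y) x 80 high with a lengthwise middle web carrying the grip; its -x end wall is low (40). Four feet stick out 11 from the sides at the underside, to y +-63, each 12 long and 14 high, at x +60 and -30. Nested, the underside rests on the bin's floor, 5 above the worktop.
- bar_mid (a point): Centre of the loose flat aluminium straightedge, 210 long (x) x 22 wide (y) x 8 thick (z), 0.1 kg. It starts flat on the bin's floor, roughly along the bin's x, its rear under the stacked caddy and its -x end in the low front part just behind the lip. There are 82 mm between the bin's floor and the underside of the stacked caddy.
- mat: Black rubber mat fixed flat on the worktop, 260 long (x) x 120 wide (y) x 4 thick; origin at the centre of its underside. The straightedge is to lie along its x, either way round.
- flask: Bystander: green glass jar, 72 across, 130 high, origin at the centre of its underside; leave alone.
- pipette: Bystander: grey and white pipette lying on the worktop, about 220 long (x), 30 thick; origin at its underside near the middle; leave alone.
- vials: Bystander: blue rack 70 (x) x 100 (y) with vial caps, 62 high, origin at the centre of its underside; leave alone.
Not all that is in view belongs to the job. Of the things shaped like the part that bears bar_mid, the aluminium one is meant.

How it is judged:
By the outcome, as a careful person would: the job done as asked, in the order asked, and still so for the second after the job is handed in, with the robot touching nothing.
It also fails if it takes over 61 s, if anything falls off the work surface, if the arm or the gripper's body presses on something with over 40 N, if the wrist force passes 120 N, or if a joint passes its speed limit or range.

ROBOT

A 6-joint arm with a two-finger parallel gripper is mounted at the origin on the work surface. World frame = base frame: x ahead of the robot, y to its left, z up, the work surface at z = 0. Lengths are in mm, angles in rad, forces in N, time in s.
With the tool pointing down it reaches from about 275 to 725 mm from the base axis. Payload 15.9 kg.
Tool frame: the origin (TCP) lies midway between the tips of the shut fingers; the grasp point (between the pads) lies 19 mm behind it; x points along the fingers, y is the direction in which the jaws open and shut, and the axes are right-handed (so a half turn about x gives the same grasp; the last joint's range is limited). The gripper opens to 85 mm and grips with 20 to 120 N. Pads are 22 mm wide; open, the fingers measure 114 mm over their backs; the gripper's body (76 mm by 85 mm) begins 54 mm behind the grasp point. The pads swing forward as they close: fully open they stand 13 mm farther back than shut.
Start: joints at [-1.274, 0.213, -0.034, 1.323, 0, 1.571], TCP at [146.225, -478.125, 231.306] pointing down, gripper open.
Joint ranges: [-2.98, 2.98], [-0.74, 1.72], [-1.14, 1.35], [-2.1, 2.04], [-1.57, 1.44], [-3.14, 3.14]. Speed limits (rad/s): [1.89, 1.89, 2.39, 2.57, 3.14, 3.14].

INTERFACE

Orientations are given as a rotation vector (axis times angle).
In Python, from workcell import sense, camera, job_done, regions_of, pinpoint gives the robot as it stands. The module is installed in compiled form; this text tells all that it offers.
- The arm moves only by the tool jog_arm, never from a script. Its argument "motion" is a list of rows, each a list of 5 numbers: the opening, from 0 (shut) to 1 (fully open), then the shift along the world's x, y, z in units of 0.2 m (1.0 is 0.2 m), then the turn about the world's z in units of 45 degrees (1.0 is 45 degrees). A call has 1 to 5 rows; each row shifts and turns the commanded pose from where the row before left it; what a row does not reach is not made up. A row lasts 1/8 s, in which the tool goes at most 62.5 mm and 10.7 degrees, less where a joint would pass 70% of its speed; a pose out of reach is approached as far as the arm can. A call with a number of a shift or a turn outside -1 to 1 is refused whole. A call with a gripper value outside its range is refused whole. The fingers move at their own pace and stop on an object; the grip force is fixed at half the most. Time passes only in rows, so rows that do not move let the fingers close. It gives the time, the measured TCP pose, the force and the opening at its end, in the units of the state.
- sense(): the state, without advancing time (a new reading comes with each control period).
- camera(name): name is "scene" or "top"; returns a dict with "pixels" (400x640x3 uint8, red, green, blue), "mtx" (3x3 intrinsics, pixels), "R" (3x3) and "t" (3): a world point X has camera coordinates R X + t. Camera axes: x right, y down, z forward; pixel columns grow to the right and rows downward; lengths in mm; the calibration is good to about 2 mm. A picture is of the moment at which its call begins. There is no depth.
- job_done(): hands the job in, once; it reports no verdict.
Trained networks look in a picture, given as the dict that the camera call returned (one of the last four; its "shot" number tells which), for a name from the list of things; names that differ only in an ending like _2 or _b are one class to them, and where a whole thing is asked for, a point or a joint stands for the part that bears it (a point fixed in the world has none). Each returns a list of dicts, best first, with "confidence" (0 to 1); they miss things now and then, are a little off and sometimes report something else, mostly with a low value. They report only what shows in the picture. A call takes as long as a camera call. They do not tell look-alikes from the thing itself.
- regions_of(picture, query): "region" (400x640 bool, what is visible of it) and "box" ([left, top, right, bottom] as shares, 0 to 1, of the picture: columns of its width, rows of its height, round what is visible of it).
- pinpoint(picture, query): "xy" ([column, row] as shares, 0 to 1, of the picture: columns of its width, rows of its height: a listed point, or the origin of a listed thing).
The state is a dict: "time": time; "joints": joint angles; "dq": joint speeds; "effort": joint torques, N m; "eef_pos": TCP position; "ee_rot": TCP orientation; "ft_force": force on the tool from outside, world axes, zero at the start; "torque": the same for the moment, N m; "finger_gap": finger opening in mm.
Only numpy, scipy, OpenCV 4.12 (cv2) and the standard library are available. Lean on these libraries where they do the work, as an engineer would, in place of code of your own. Each camera call takes 0.05 s, during which the arm holds its last target. There are 200 camera calls.

## Working session

There is one attempt and no reset: what is moved stays moved. The work goes in short steps, Python scripts to look and compute and a tool call to move; the robot and the scene stay as the last step left them, time stands still between calls to the robot, and variables do not carry over. Pictures are saved under pics/ and viewed, about 8 in all and at most 12, crops included, and the job is handed in when it is done.

Besides the shell and the picture viewer there is one more tool, called after ">>>" as a command line: name --pt "numbers of a row" for each row, then --argument value for the rest. jog_arm: Moves the arm, as the interface text tells. Shifts and turns lie within -1 to 1; 1 stands for 0.2 m of shift or 45 degrees of turn. Its arguments: {"type":"object","properties":{"motion":{"type":"array"}},"required":["motion"]}

```bash
mkdir -p pics; cat > h.py <<'E'
import numpy as np, cv2
from workcell import *
def px(c,X):
    p=c["R"]@np.array(X,float)+c["t"]; q=c["mtx"]@p; return q[:2]/q[2]
def at(c,uv,z):
    d=c["R"].T@np.linalg.solve(c["mtx"],[uv[0],uv[1],1.]); o=-c["R"].T@c["t"]
    return o+d*(z-o[2])/d[2]
def save(c,n,box=None,s=1):
    im=c["pixels"][:,:,::-1]
    if box: im=im[box[1]:box[3],box[0]:box[2]]
    cv2.imwrite("pics/"+n,cv2.resize(im,None,fx=s,fy=s,interpolation=cv2.INTER_CUBIC))
def pp(c,n): return [(np.array(r["xy"])*[640,400],r["confidence"]) for r in pinpoint(c,n)]
E
python3 - <<'E'
from h import *
np.set_printoptions(precision=1,suppress=True)
s=sense(); print(s["time"],s["eef_pos"],s["ee_rot"],s["finger_gap"])
Z=dict(bin=0,bin_lip=22,bin_seats=87,caddy_grip=199,caddy_base=87,bar_mid=9,mat=0,flask=0,pipette=0,vials=0)
ims=[]
for n in("scene","top"):
    c=camera(n); ims.append(c["pixels"]); print(n,"cam at",-c["R"].T@c["t"])
    for k,z in Z.items():
        print(k,[(uv,round(f,2),at(c,uv,z)[:2]) for uv,f in pp(c,k)[:3]])
    for k in ("bar_mid","mat"):
        for r in regions_of(c,k)[:3]:
            p=np.argwhere(r["region"])[:,::-1].astype(np.float32); rc=cv2.minAreaRect(p)
            print("reg",k,round(r["confidence"],2),len(p),rc,[at(c,b,9 if k=="bar_mid" else 4)[:2] for b in cv2.boxPoints(rc)])
    save(c,n+"0.png",None,1.25)
E
```

```text
0.0 [ 146.1 -477.8  230.8] [ 2.1  0.3 -2.1] 85.23761818477558
scene cam at [1114.   798.7  971.9]
bin [(array([345.5, 261. ]), 0.79, array([508.6, 201.7]))]
bin_lip [(array([293.6, 207.8]), 0.63, array([504.7, -32.3])), (array([188.5, 217.3]), 0.18, array([ 764. , -186.1]))]
bin_seats []
caddy_grip [(array([352.3, 205.2]), 0.74, array([501.9, 202.7]))]
caddy_base [(array([350.1, 235.5]), 0.69, array([495.9, 198.2]))]
bar_mid [(array([417.4, 221.2]), 0.89, array([249.6, 224.2])), (array([374.9, 350.1]), 0.56, array([637.6, 444. ])), (array([322.1, 236.9]), 0.51, array([506.4, 100.9]))]
mat [(array([238.9, 176.4]), 0.7, array([ 538.7, -279.8]))]
flask [(array([217.4, 266.3]), 0.94, array([785. ,   5.3])), (array([346.6, 237.5]), 0.33, array([448.2, 139. ]))]
pipette [(array([187.1, 216.9]), 0.59, array([ 758.3, -213. ])), (array([238. , 178.5]), 0.47, array([ 546.7, -272.6])), (array([345.4, 238. ]), 0.4, array([452.1, 138.3]))]
vials [(array([267.8, 306.9]), 0.92, array([754.9, 193.2]))]
reg bar_mid 0.83 476 ((417.9615173339844, 224.12379455566406), (8.705095291137695, 61.462020874023
[... 2067 characters left out ...]
41406), 29.05460548400879) [array([551. , 496.9]), array([737.3, 409.4]), array([725.7, 387.9]), array([540. , 475.8])]
reg bar_mid 0.81 343 ((328.5, 207.5), (9.0, 43.0), 90.0) [array([525.1, 117.2]), array([527.5,  -6. ]), array([501.5,  -6.2]), array([499.1, 116.6])]
reg mat 0.62 3676 ((440.5073547363281, 195.02317810058594), (91.58914947509766, 40.8874626159668), 0.8814040422439575) [array([ 496.7, -133.8]), array([ 616.6, -136.7]), array([ 617.6, -402.6]), array([ 497.8, -395.6])]
reg mat 0.22 972 ((283.5718688964844, 126.63240814208984), (36.89597702026367, 27.02390480041504), 16.50436019897461) [array([728.6, 255.1]), array([809.3, 235.4]), array([778.7, 129. ]), array([698.6, 149.6])]
```

View pics/scene0.png

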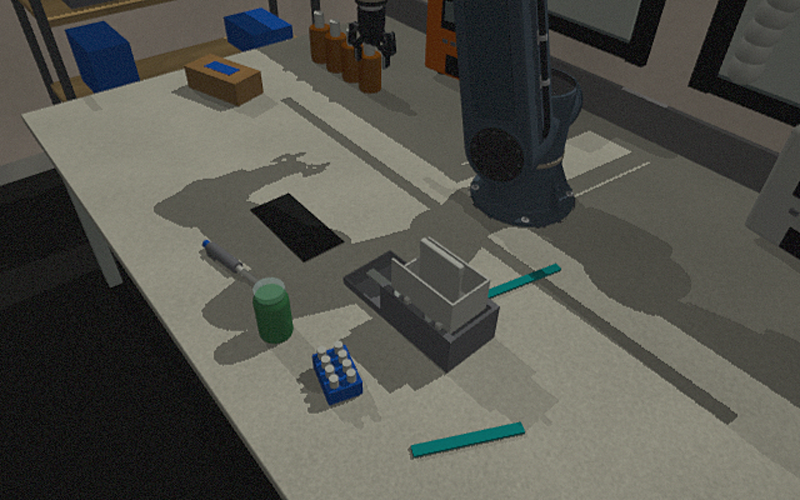

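View pics/top0.png

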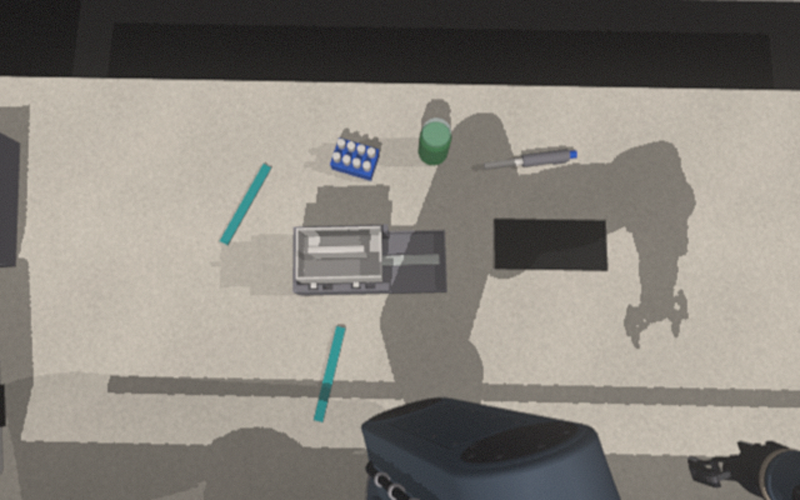

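The job's straightedge is the grey bar in the bin, at top (328,207) and scene about (300,225). The two teal bars, at top (196,163) and (263,298), are decoys. The bin runs along the world's +y with its lip towards -y, and the mat is at about (557,-267). Next is a close crop with a model overlay.

```bash
cat >> h.py <<'E'
def R2(a): return np.array([[np.cos(a),-np.sin(a)],[np.sin(a),np.cos(a)]])
def place(pose,P): # pose x,y,yaw(rad); P Nx3 local
    P=np.array(P,float); return np.c_[P[:,:2]@R2(pose[2]).T+pose[:2],P[:,2]]
def overlay(c,n,box,s,lines):
    im=cv2.resize(c["pixels"][box[1]:box[3],box[0]:box[2],::-1],None,fx=s,fy=s,interpolation=cv2.INTER_CUBIC)
    for W,col in lines:
        q=[((px(c,w)-box[:2]+.5)*s).astype(int) for w in W]
        cv2.polylines(im,[np.array(q)],False,col,1)
    cv2.imwrite("pics/"+n,im)
    return im
RIM=[(-229,-71,22),(-229,71,22),(-100,71,22),(-100,71,95),(104,71,95),(104,-71,95),(-100,-71,95),(-100,-71,22),(-229,-71,22)]
E
python3 - <<'E'
from h import *
np.set_printoptions(precision=3,suppress=True)
from scipy.spatial.transform import Rotation as Ro
s=sense(); print(Ro.from_rotvec(s["ee_rot"]).as_matrix(), s["joints"])
P=(507,201,np.pi/2)
G=(0,255,0);Rd=(0,0,255);Y=(0,255,255)
c=camera("top"); bar=[(511-11,-15,13),(511+11,-15,13),(511+11,100,13),(511-11,100,13),(511-11,-15,13)]
cad=place(P,[(-85,-52,127),(85,-52,167),(85,52,167),(-85,52,127),(-85,-52,127)])
gr=place(P,[(-55,-7,211),(55,-7,211),(55,7,211),(-55,7,211),(-55,-7,211)])
L=[(place(P,RIM),G),(bar,Rd),(cad,Y),(gr,Y)]
a=overlay(c,"a.png",[225,170,365,245],5,L)
c=camera("scene"); b=overlay(c,"b.png",[270,185,405,300],5,L)
cv2.imwrite("pics/ovtop.png",a)
cv2.imwrite("pics/ovsc.png",b)
E
```

```text
[[-0.     0.292 -0.956]
 [-0.    -0.956 -0.292]
 [-1.    -0.     0.   ]] [-1.274  0.213 -0.034  1.324 -0.     1.571]
```

View pics/ovtop.png

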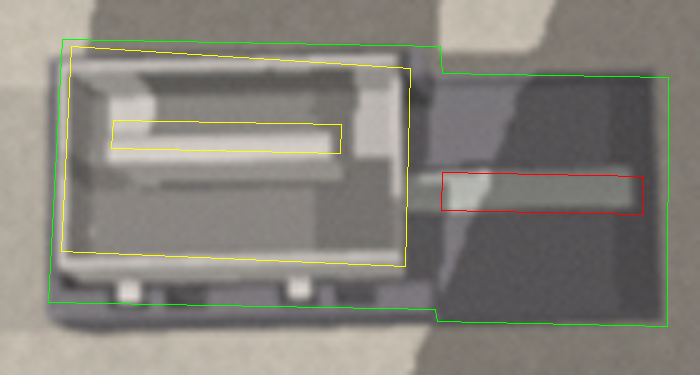

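View pics/ovsc.png

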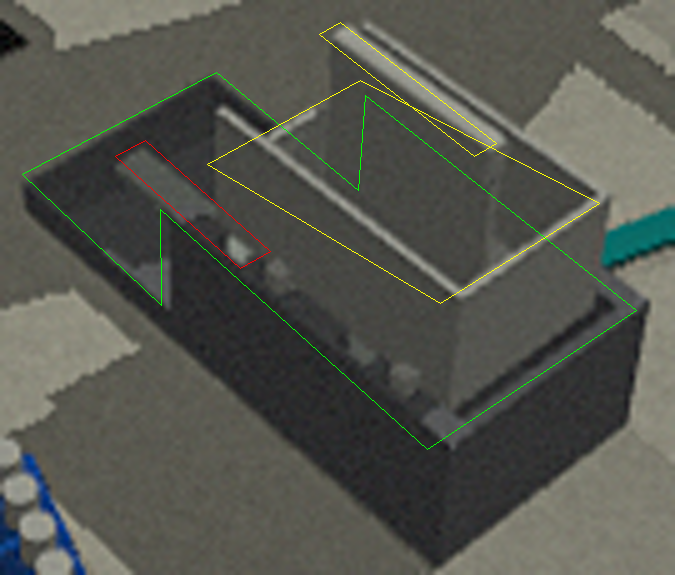

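```bash
python3 - <<'E'
from h import *
from scipy.optimize import least_squares
np.set_printoptions(precision=1,suppress=True)
ct=camera("top"); cs=camera("scene")
T=lambda u,v:(ct,np.array([u,v])/5-.5+[225,170])
S=lambda u,v:(cs,np.array([u,v])/5-.5+[270,185])
binp=[(T(655,70),(-229,-71,22)),(T(661,322),(-229,71,22)),(T(52,60),(104,-71,95)),
 (S(450,446),(104,-71,95)),(S(648,302),(104,71,95)),(S(24,184),(-229,-71,22)),(S(216,78),(-229,71,22)),(S(437,568),(104,-71,0))]
cad=[(T(108,160),(55,7,211)),(T(331,152),(-55,7,211)),(T(108,134),(55,-7,211)),(T(331,130),(-55,-7,211)),
 (S(338,38),(-55,-7,211)),(S(486,148),(55,-7,211)),(S(503,138),(55,7,211)),(S(461,294),(85,-52,167)),(S(605,197),(85,52,167))]
def fit(M,p0):
    f=lambda p:np.concatenate([px(c,place(p,[X])[0])-uv for (c,uv),X in M])
    r=least_squares(f,p0,x_scale=[1,1,.01],loss="soft_l1"); p=r.x; print(p[:2],np.degrees(p[2]),f(p).reshape(-1,2).tolist() and np.round(f(p).reshape(-1,2),1).tolist()); return p
P=fit(binp,[507,201,1.57]); C=fit(cad,[507,201,1.57])
print("lip",place(P,[(-227,0,22)]))
for uv in [(632,165),(632,207),(445,178),(445,212)]: print("bar",at(*T(*uv),13))
E
```

```text
[501.1 204.4] 92.20125906469137 [[0.5, 0.4], [0.9, -0.3], [-0.3, -0.6], [0.3, 0.3], [0.7, 0.1], [0.2, -0.2], [-0.5, -0.6], [0.1, 0.5]]
[503.1 203.2] 92.48874530505658 [[-0.1, 0.3], [1.1, 0.9], [-0.1, -0.2], [1.0, -0.5], [-2.6, -0.4], [0.4, 1.0], [1.1, 0.3], [-0.4, 1.4], [1.0, -0.0]]
lip [[509.9 -22.5  22. ]]
bar [528.4  -8.3  13. ]
bar [504.2  -8.5  13. ]
bar [518.8  98.4  13. ]
bar [499.2  98.   13. ]
```

Bin pose is (501,204) at 92.2° with sub-pixel residuals, and the caddy sits at about (503,203). The bar's front end is at (516,-8), with its axis near (513,45). I'll go above the bar now.

>>> jog_arm --pt "0.6 0.122 0.174 0 0.114" --pt "0.6 0.122 0.174 0 0.114" --pt "0.6 0.122 0.174 0 0.114" --pt "0.6 0.122 0.174 0 0.114" --pt "0.6 0.122 0.174 0 0.114"

```text
time: 2.12
eef_pos: [268.8, -303.0, 231.4]
ee_rot: [1.785, 0.699, -1.785]
ft_force: [0.8, -0.1, 0.4]
finger_gap: 51.2
```

>>> jog_arm --pt "0.6 0.122 0.174 0 0.114" --pt "0.6 0.122 0.174 0 0.114" --pt "0.6 0.122 0.174 0 0.114" --pt "0.6 0.122 0.174 0 0.114" --pt "0.6 0.122 0.174 0 0.114"

```text
time: 2.75
eef_pos: [390.9, -128.9, 231.5]
ee_rot: [1.48, 1.007, -1.48]
ft_force: [0.2, -0.4, 0.7]
finger_gap: 51.2
```

>>> jog_arm --pt "0.6 0.122 0.174 -0.1 0.114" --pt "0.6 0.122 0.174 -0.1 0.114" --pt "0.6 0.122 0.174 -0.1 0.114" --pt "0.6 0.122 0.174 -0.1 0.114" --pt "0.6 0.122 0.174 -0.1 0.114"

```text
time: 3.38
eef_pos: [513.0, 45.2, 130.7]
ee_rot: [1.156, 1.242, -1.156]
ft_force: [0.1, -0.5, -0.3]
finger_gap: 51.6
```

```bash
python3 - <<'E'
from h import *
print(np.degrees(sense()["joints"]).round(1))
P=(501.1,204.4,np.radians(92.2)); B=(509,96.4,np.radians(93.9))
bar=[(-105,-11,13),(-105,11,13),(105,11,13),(105,-11,13),(-105,-11,13)]
c=camera("scene"); t=camera("top")
L=[(place(P,RIM),(0,255,0)),(place(B,bar),(0,0,255)),([(513,45,130),(513,45,13)],(255,255,0))]
a=overlay(c,"x.png",[260,170,400,290],4,L); b=overlay(t,"y.png",[285,170,365,245],4,L)
h=max(a.shape[0],b.shape[0]); 
b=cv2.copyMakeBorder(b,0,480-b.shape[0],0,0,0); cv2.imwrite("pics/pre.png",np.hstack([a,b])[:, :800])
E
```

```text
[  5.   16.3 -11.5  62.3  -0.   90.9]
```

View pics/pre.png

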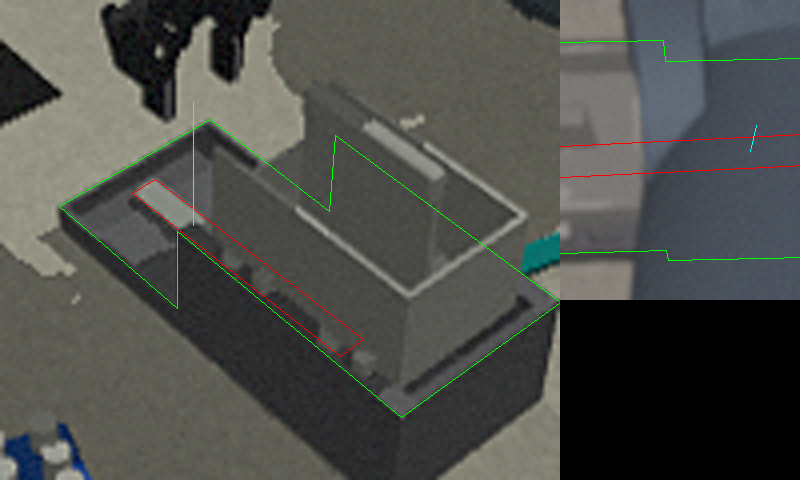

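The overlay fits the bin rim and the bar well, and the finger tips at crop (160,115) and (228,75) straddle the TCP line. Descend and grip.

>>> jog_arm --pt "0.6 0 0 -0.2 0" --pt "0.6 0 0 -0.2 0" --pt "0.6 0 0 -0.15 0" --pt "0.6 0 0 -0.065 0" --pt "0.6 0 0 0 0"

```text
time: 4.1
eef_pos: [512.0, 43.7, 8.3]
ee_rot: [1.158, 1.241, -1.159]
ft_force: [-0.5, 0.4, 0.5]
finger_gap: 51.4
```

>>> jog_arm --pt "0 0 0 0 0" --pt "0 0 0 0 0" --pt "0 0 0 0 0" --pt "0 0 0 0 0" --pt "0 0 0 0 0"

```text
time: 4.72
eef_pos: [513.1, 43.9, 9.7]
ee_rot: [1.159, 1.239, -1.157]
ft_force: [-2.7, -0.6, 12.0]
finger_gap: 19.5
```

>>> jog_arm --pt "0 0 0 0.03 0" --pt "0 0 0 0.05 0" --pt "0 0 0 0.06 0" --pt "0 0 0 0 0"

```text
time: 5.22
eef_pos: [513.1, 43.9, 37.6]
ee_rot: [1.159, 1.24, -1.157]
ft_force: [0.2, -0.8, -1.2]
finger_gap: 19.2
```

```bash
python3 - <<'E'
from h import *
s=sense(); print(s["eef_pos"],s["ft_force"],s["torque"],s["finger_gap"])
c=camera("scene"); save(c,"lift1.png",[260,170,400,290],5)
E
```

```text
[513.0977011   43.93537136  37.56796121] [ 0.24321868 -0.8433822  -1.24747485] [-0.01678305 -0.00887969  0.02988438] 19.161380528347486
```

View pics/lift1.png

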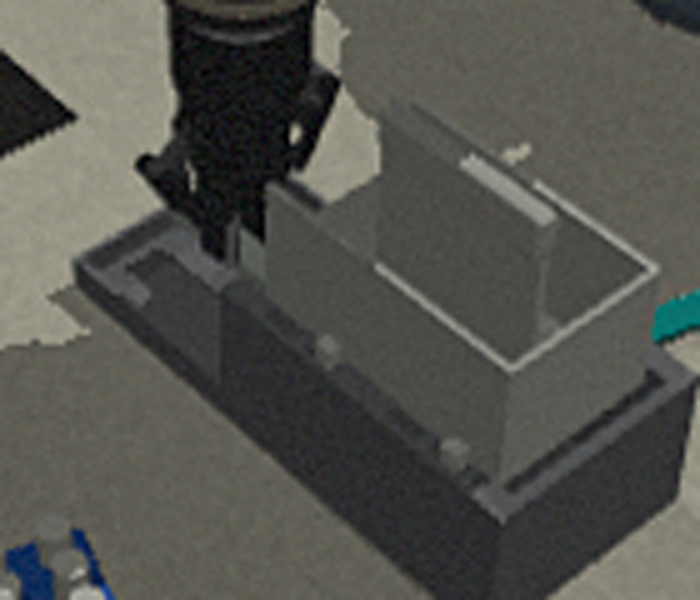

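The bar is up: the wrist carries an extra 1.2 N, and the front end shows lifted, with its shadow, near crop (160,255). Draw it out endwise.

>>> jog_arm --pt "0 0 0 0.075 0" --pt "0 0.008 -0.13 0 0" --pt "0 0.013 -0.2 0 0" --pt "0 0.013 -0.2 0 0" --pt "0 0.013 -0.2 0 0"

```text
time: 5.9
eef_pos: [521.7, -103.4, 52.0]
ee_rot: [1.158, 1.241, -1.158]
ft_force: [-0.5, -0.1, -1.0]
finger_gap: 19.0
```

>>> jog_arm --pt "0 0.013 -0.2 0 0" --pt "0 0.013 -0.2 0 0" --pt "0 0.013 -0.2 0 0" --pt "0 0.05 -0.2 0 -0.044" --pt "0 0.05 -0.2 0 -0.044"

```text
time: 6.52
eef_pos: [549.6, -303.5, 52.0]
ee_rot: [1.21, 1.208, -1.21]
ft_force: [0.6, -0.7, -0.3]
finger_gap: 19.0
```

>>> jog_arm --pt "0 0.04 -0.15 0 0" --pt "0 0 -0.06 0 0" --pt "0 0 0 0 0"

```text
time: 6.9
eef_pos: [557.1, -344.3, 51.4]
ee_rot: [1.21, 1.209, -1.21]
ft_force: [-0.2, -0.2, -1.3]
finger_gap: 19.0
```

```bash
python3 - <<'E'
from h import *
s=sense(); print(s["eef_pos"],s["ee_rot"],s["ft_force"],s["torque"],s["finger_gap"])
np.set_printoptions(precision=1,suppress=True)
t=camera("top"); c=camera("scene")
for q in (t,c):
  for r in regions_of(q,"bar_mid")[:4]:
    p=np.argwhere(r["region"])[:,::-1].astype(np.float32); rc=cv2.minAreaRect(p); print(round(r["confidence"],2),len(p),rc,[at(q,b,60)[:2] for b in cv2.boxPoints(rc)])
  print([(u,f,at(q,u,55)) for u,f in pp(q,"bar_mid")])
M=[(427,-397,4),(687,-397,4)]
mat=place((557,-267,np.pi/2),[(-130,-60,4),(130,-60,4),(130,60,4),(-130,60,4),(-130,-60,4)])
a=overlay(t,"x.png",[360,150,520,250],4,[(mat,(0,255,0))]); b=overlay(c,"y.png",[185,100,315,250],4,[(mat,(0,255,0))])
b=cv2.resize(b,None,fx=.9,fy=.9);a=cv2.resize(a,None,fx=.5,fy=.5)
b=cv2.copyMakeBorder(b,0,max(0,a.shape[0]-b.shape[0]),0,0,0);a=cv2.copyMakeBorder(a,0,max(0,b.shape[0]-a.shape[0]),0,0,0)
o=np.hstack([a,b]);print(o.shape);cv2.imwrite("pics/mat1.png",o)
E
```

```text
[ 557.09259403 -344.26484734   51.38900843] [ 1.2098324   1.20924645 -1.20989171] [-0.17612246 -0.19377412 -1.25882536] [-0.00145473  0.02854817  0.02781917] 18.962703616935435
0.93 534 ((446.0, 191.0), (10.0, 60.0), 90.0) [array([ 570.6, -184.5]), array([ 573.9, -350.2]), array([ 545.8, -349.1]), array([ 542.6, -184. ])]
0.91 498 ((196.13233947753906, 162.77940368652344), (8.574929237365723, 69.45692443847656), 30.963756561279297) [array([545.4, 482.4]), array([718.4, 393.9]), array([705.9, 372.3]), array([533.5, 461.2])]
0.89 633 ((263.2353210449219, 298.558837890625), (8.973817825317383, 77.1263198852539), 14.03624439239502) [array([164.9, 257.9]), array([359.8, 216.3]), array([354.5, 192.7]), array([159.8, 234.9])]
0.73 2636 ((437.0, 195.0), (84.0, 40.0), 0.0) [array([ 488.7, -125.7]), array([ 600.6, -126.7]), array([ 605.1, -359.8]), array([ 493.2, -355.2])]
[(array([456.6, 192. ]), 0.78, array([ 556.9, -297.6,   55. ])), (array([265.4, 297.9]), 0.77, array([260. , 220.6,  55. ])), (array([270.5, 200.2]), 0.75, array([523.8, 216.8,  55. ])), (array([197.1, 162.1]), 0.67, array([628.1, 426.8,  55. ]))]
0.98 956 ((373.55596923828125, 351.76739501953125), (11.426813125610352, 92.14289093017578), 78.17850494384766) [array([749.9, 409.3]), array([567.7, 497.8]), array([584.2, 519.2]), array([762.4, 431.6])]
0.81 299 ((234.05528259277344, 167.98765563964844), (42.41592788696289, 7.94905948638916), 43.72697067260742) [array([ 576.5, -345. ]), array([ 546.8, -361.3]), array([ 551.8, -175.1]), array([ 579.4, -162.7])]
0.67 460 ((418.286865234375, 224.16622924804688), (8.180930137634277, 62.030086517333984), 68.74949645996094) [array([387.9, 232.3]), array([195.4, 271.5]), array([213.6, 296.9]), array([402. , 256.9])]
[(array([374.2, 351.9]), 0.82, array([664.4, 463. ,  55. ])), (array([234.3, 165.7]), 0.5, array([ 554. , -272.9,   55. ]))]
(540, 788, 3)
```

View pics/mat1.png

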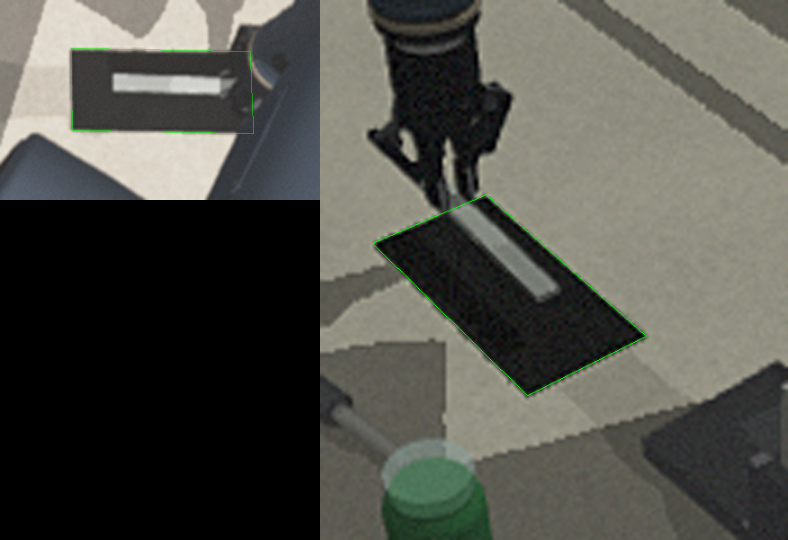

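The mat overlay fits. The bar hangs level, with its centre at about (557,-290), so it needs +23 mm in y and then a gentle lowering.

>>> jog_arm --pt "0 0 0.115 0 0" --pt "0 0 0 -0.1 0" --pt "0 0 0 -0.07 0" --pt "0 0 0 -0.03 0" --pt "0 0 0 0 0"

```text
time: 7.82
eef_pos: [557.2, -321.2, 11.0]
ee_rot: [1.209, 1.21, -1.21]
ft_force: [-0.3, 0.5, -1.1]
finger_gap: 19.2
```

>>> jog_arm --pt "0 0 0 -0.01 0" --pt "0 0 0 0 0"

```text
time: 8.07
eef_pos: [557.6, -321.3, 9.6]
ee_rot: [1.209, 1.209, -1.209]
ft_force: [0.8, -0.8, -1.1]
finger_gap: 18.8
```

>>> jog_arm --pt "0 0 0 -0.006 0" --pt "0 0 0 -0.004 0" --pt "0 0 0 0 0"

```text
time: 8.45
eef_pos: [557.7, -321.4, 8.7]
ee_rot: [1.209, 1.208, -1.209]
ft_force: [-5.0, 2.8, 17.3]
finger_gap: 19.4
```

>>> jog_arm --pt "0.45 0 0 0.003 0" --pt "0.45 0 0 0 0" --pt "0.45 0 0 0 0" --pt "0.45 0 0 0.1 0" --pt "0.45 0 0 0.25 0"

```text
time: 9.07
eef_pos: [556.0, -320.2, 76.4]
ee_rot: [1.209, 1.214, -1.211]
ft_force: [0.0, -0.2, 1.1]
finger_gap: 38.4
```

```bash
python3 - <<'E'
from h import *
np.set_printoptions(precision=1,suppress=True)
s=sense(); print(s["eef_pos"],s["ft_force"],s["finger_gap"])
t=camera("top"); c=camera("scene")
for q in (t,c):
  for r in regions_of(q,"bar_mid")[:4]:
    p=np.argwhere(r["region"])[:,::-1].astype(np.float32); rc=cv2.minAreaRect(p)
    if at(q,rc[0],12)[1]<-150: print(round(r["confidence"],2),len(p),rc,at(q,rc[0],12),[at(q,b,12)[:2] for b in cv2.boxPoints(rc)])
B=place((557,-267,np.pi/2),[(-105,-11,12),(105,-11,12),(105,11,12),(-105,11,12),(-105,-11,12)])
mat=place((557,-267,np.pi/2),[(-130,-60,4),(130,-60,4),(130,60,4),(-130,60,4),(-130,-60,4)])
L=[(mat,(0,255,0)),(B,(0,0,255))]
a=overlay(t,"x.png",[385,160,505,230],6,L); b=overlay(c,"y.png",[185,120,285,220],5,L)
a=cv2.resize(a,None,fx=.41,fy=.41);b=cv2.copyMakeBorder(b,0,0,0,0,0);a=cv2.copyMakeBorder(a,0,b.shape[0]-a.shape[0],0,0,0)
cv2.imwrite("pics/mat2.png",np.hstack([a,b]))
E
```

```text
[ 556.  -320.2   76.4] [ 0.  -0.2  1.1] 38.42053992065642
0.96 488 ((436.971923828125, 193.72970581054688), (64.02958679199219, 7.91722297668457), 2.2025980949401855) [ 558.8 -254.9   12. ] [array([ 549.1, -162.7]), array([ 572.2, -163.9]), array([ 568.6, -347.3]), array([ 545.5, -345.6])]
0.9 370 ((235.25003051757812, 178.75001525878906), (49.497474670410156, 7.77817440032959), 45.0) [ 561.2 -263.6   12. ] [array([ 572.6, -369.8]), array([ 543. , -384.8]), array([ 550.7, -164.6]), array([ 577.8, -153.7])]
```

View pics/mat2.png

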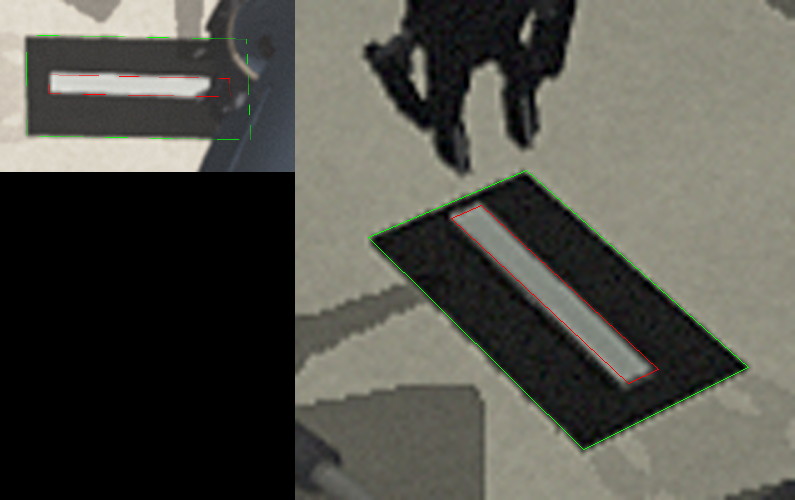

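The bar lies on the mat within about 2 mm and 1° of the target outline in both views. On to the caddy.

>>> jog_arm --pt "0.6 0 0 0.25 0" --pt "0.6 -0.025 0.26 0.25 0" --pt "0.6 -0.025 0.26 0.2 0" --pt "0.6 -0.025 0.26 0.2 0" --pt "0.6 -0.025 0.26 0 0"

```text
time: 9.9
eef_pos: [539.2, -124.2, 248.7]
ee_rot: [1.21, 1.206, -1.208]
ft_force: [0.6, -0.3, -0.1]
finger_gap: 51.1
```

>>> jog_arm --pt "0.6 -0.025 0.26 0 0.02" --pt "0.6 -0.025 0.26 0 0.02" --pt "0.6 -0.025 0.26 0 0.014" --pt "0.6 -0.025 0.26 0 0" --pt "0.6 -0.025 0.26 0 0"

```text
time: 10.52
eef_pos: [512.9, 136.2, 245.9]
ee_rot: [1.177, 1.23, -1.179]
ft_force: [0.5, -0.5, 0.2]
finger_gap: 51.3
```

>>> jog_arm --pt "0.6 -0.025 0.26 0 0" --pt "0.6 0 0 0 0"

```text
time: 10.78
eef_pos: [507.6, 189.5, 245.6]
ee_rot: [1.174, 1.232, -1.177]
ft_force: [-0.1, 0.1, 0.7]
finger_gap: 51.2
```

```bash
python3 - <<'E'
from h import *
np.set_printoptions(precision=1,suppress=True)
s=sense(); print(s["eef_pos"],s["ee_rot"],s["finger_gap"],np.degrees(s["joints"]))
c=camera("scene")
C=(503,203,np.radians(92.4)); cc=[]
for z in (187,211): cc+=[(place(C,[(-55,-7,z),(55,-7,z),(55,7,z),(-55,7,z),(-55,-7,z)]),(0,255,255))]
f=place(C,[(-85,-52,87),(85,-52,87),(85,-52,167),(-85,-52,167)]);e=s["eef_pos"]
overlay(c,"cad1.png",[290,130,410,270],4,cc+[(f,(0,255,0)),([e,[e[0],e[1],187]],(255,255,0))])
E
```

```text
[507.6 189.5 245.6] [ 1.2  1.2 -1.2] 51.17762581337335 [ 20.5  17.3   6.7  79.6   0.  107.8]
```

View pics/cad1.png

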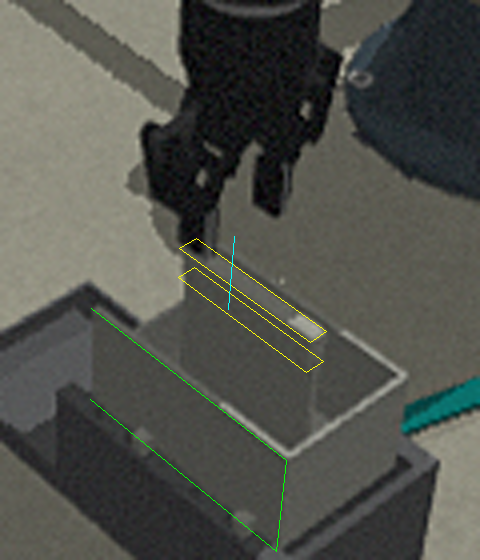

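The overlay matches the grip bar and rim. I'll centre over it, descend to grip height and close.

>>> jog_arm --pt "0.6 -0.023 0.067 0 0" --pt "0.6 0 0 -0.15 0" --pt "0.6 0 0 -0.1 0" --pt "0.6 0 0 -0.07 0" --pt "0.6 0 0 0 0"

```text
time: 11.45
eef_pos: [503.6, 199.6, 182.5]
ee_rot: [1.178, 1.229, -1.18]
ft_force: [0.4, -1.0, -0.0]
finger_gap: 51.2
```

>>> jog_arm --pt "0 0 0 0 0" --pt "0 0 0 0 0" --pt "0 0 0 0 0" --pt "0 0 0 0 0" --pt "0 0 0 0 0"

```text
time: 12.08
eef_pos: [504.0, 200.0, 183.4]
ee_rot: [1.178, 1.229, -1.178]
ft_force: [-3.0, -1.2, 4.6]
finger_gap: 12.8
```

>>> jog_arm --pt "0 0 0 0.03 0" --pt "0 0 0 0.07 0" --pt "0 0 0 0.1 0" --pt "0 0 0 0.1 0" --pt "0 0 0 0 0"

```text
time: 12.7
eef_pos: [504.8, 200.4, 244.9]
ee_rot: [1.18, 1.228, -1.175]
ft_force: [0.3, 0.9, -4.4]
finger_gap: 13.1
```

>>> jog_arm --pt "0 0 0 0 0.1" --pt "0 0 0 0 0.15" --pt "0 0 0 0 0.2" --pt "0 0 0 0 0.2" --pt "0 0 0 0 0.2"

```text
time: 13.32
eef_pos: [503.8, 199.9, 242.4]
ee_rot: [0.668, 1.466, -0.669]
ft_force: [-0.1, 1.0, -3.3]
finger_gap: 12.9
```

>>> jog_arm --pt "0 0 0 0 0.2" --pt "0 0 0 0 0.2" --pt "0 0 0 0 0.2" --pt "0 0 0 0 0.2" --pt "0 0 0 0 0.2"

```text
time: 13.95
eef_pos: [503.8, 199.9, 242.4]
ee_rot: [0.055, 1.571, -0.056]
ft_force: [0.1, -0.0, -3.7]
finger_gap: 13.0
```

>>> jog_arm --pt "0 0 0 0 0.2" --pt "0 0 0 0 0.2" --pt "0 0 0 0 0.2" --pt "0 0 0 0 0.2" --pt "0 0 0 0 0.2"

```text
time: 14.58
eef_pos: [503.8, 200.0, 242.4]
ee_rot: [-0.56, 1.498, 0.56]
ft_force: [-0.2, -0.1, -3.9]
finger_gap: 12.6
```

>>> jog_arm --pt "0 0 0 0 0.2" --pt "0 0 0 0 0.2" --pt "0 0 0 0 0.2" --pt "0 0 0 0 0.2" --pt "0 0 0 0 0.2"

```text
time: 15.2
eef_pos: [503.8, 200.0, 242.4]
ee_rot: [-1.157, 1.242, 1.158]
ft_force: [0.8, 0.4, -3.3]
finger_gap: 12.8
```

>>> jog_arm --pt "0 -0.013 0.035 0 0.14" --pt "0 0 0 -0.05 0" --pt "0 0 0 0 0"

```text
time: 15.58
eef_pos: [500.8, 206.6, 231.7]
ee_rot: [-1.232, 1.196, 1.234]
ft_force: [-0.7, 1.1, -3.2]
finger_gap: 13.3
```

```bash
cat >chk.py <<'E'
from h import *
import sys
np.set_printoptions(precision=2,suppress=True)
s=sense(); q=np.degrees(s["joints"]); e=s["eef_pos"]; print(e,s["ft_force"],s["torque"],s["finger_gap"],"jawyaw",q[0]-q[5]+90)
dz=e[2]-183.4+float(sys.argv[2]) if len(sys.argv)>2 else e[2]-183.4
yaw=np.radians(q[0]-q[5]+180)
c=camera("scene"); t=camera("top")
for k in(c,t): print([(at(k,u,199+dz),f) for u,f in pp(k,"caddy_grip")[:2]],[(at(k,u,87+dz),f) for u,f in pp(k,"caddy_base")[:2]])
C=(e[0],e[1]-3*np.sign(np.cos(yaw-np.pi/2))*-1,yaw)
L=[]
for sg in(-1,1):
    L+=[(place(C,[(-85,sg*52,87+dz),(85,sg*52,87+dz),(85,sg*52,167+dz),(-85,sg*52,167+dz),(-85,sg*52,87+dz)]),(0,255,255))]
L+=[(place(C,[(-85,-52,167+dz),(-85,52,167+dz)]),(0,0,255)),(place(C,[(85,-52,167+dz),(85,52,167+dz)]),(0,255,255))]
for X in(60,-30):
    L+=[(place(C,[(X-6,s_*63,87+dz),(X+6,s_*63,87+dz),(X+6,s_*63,101+dz),(X-6,s_*63,101+dz),(X-6,s_*63,87+dz)]),(0,255,255)) for s_ in(-1,1)]
P=(501.1,204.4,np.radians(92.2)); L+=[(place(P,RIM),(0,255,0))]
for X in(-60,30): L+=[(place(P,[(X-11,y,95),(X+11,y,95)]),(255,0,255)) for y in(-56,-67,56,67)]
overlay(c,sys.argv[1],[275,150,415,300],4,L)
E
python3 chk.py turn.png
```

```text
[500.84 206.63 231.72] [-0.74  1.09 -3.2 ] [ 0.01 -0.04 -0.03] 13.319524517205698 jawyaw 181.8321163387646
[(array([497.76, 196.66, 247.32]), 0.93), (array([647.81, 162.07, 247.32]), 0.37)] [(array([507.79, 204.06, 135.32]), 0.66), (array([576.84,  67.27, 135.32]), 0.45)]
[] []
```

View pics/turn.png

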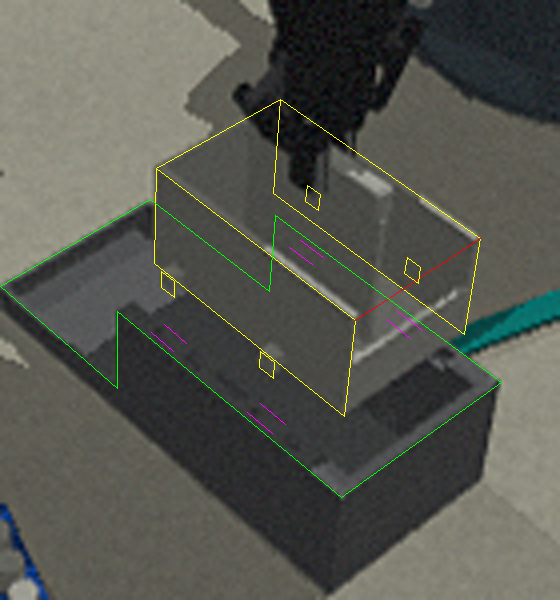

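The caddy is turned: its low end wall is at crop (355,358)-(460,290), towards the bin's rear. The feet sit over the magenta slots and the overlay fits to about 2 mm. Trim slightly and lower in guarded steps.

>>> jog_arm --pt "0 0 0.004 -0.07 0.008" --pt "0 0 0 -0.07 0" --pt "0 0 0 -0.04 0" --pt "0 0 0 0 0"

```text
time: 16.38
eef_pos: [500.9, 207.6, 196.3]
ee_rot: [-1.239, 1.191, 1.24]
ft_force: [-0.1, 0.5, -3.5]
finger_gap: 13.0
```

>>> jog_arm --pt "0 0 0 -0.015 0" --pt "0 0 0 0 0"

```text
time: 16.62
eef_pos: [501.5, 207.9, 194.2]
ee_rot: [-1.239, 1.189, 1.239]
ft_force: [0.0, -0.7, -4.0]
finger_gap: 13.1
```

Underside is at about 98 mm. Going on in small steps through the slot mouths.

>>> jog_arm --pt "0 0 0 -0.015 0" --pt "0 0 0 -0.01 0" --pt "0 0 0 0 0"

```text
time: 17.0
eef_pos: [501.3, 207.8, 189.0]
ee_rot: [-1.239, 1.19, 1.239]
ft_force: [-0.2, 0.3, -4.3]
finger_gap: 12.9
```

>>> jog_arm --pt "0 0 0 -0.01 0" --pt "0 0 0 -0.01 0" --pt "0 0 0 0 0"

```text
time: 17.38
eef_pos: [501.3, 207.8, 184.9]
ee_rot: [-1.239, 1.19, 1.239]
ft_force: [0.3, 0.3, -4.1]
finger_gap: 12.9
```

>>> jog_arm --pt "0 0 0 -0.012 0" --pt "0 0 0 -0.012 0" --pt "0 0 0 0 0"

```text
time: 17.75
eef_pos: [501.3, 207.8, 180.1]
ee_rot: [-1.239, 1.19, 1.239]
ft_force: [-0.1, -0.4, -3.2]
finger_gap: 13.0
```

>>> jog_arm --pt "0 0 0 -0.015 0" --pt "0 0 0 -0.015 0" --pt "0 0 0 -0.015 0" --pt "0 0 0 0 0"

```text
time: 18.25
eef_pos: [501.2, 207.7, 171.0]
ee_rot: [-1.239, 1.19, 1.239]
ft_force: [-0.7, -0.4, -4.1]
finger_gap: 13.3
```

Feet are in the slots, well below the seats, with no contact force. Continue down.

>>> jog_arm --pt "0 0 0 -0.035 0" --pt "0 0 0 -0.035 0" --pt "0 0 0 -0.035 0" --pt "0 0 0 -0.035 0" --pt "0 0 0 0 0"

```text
time: 18.88
eef_pos: [501.0, 207.7, 142.7]
ee_rot: [-1.239, 1.191, 1.24]
ft_force: [0.5, 0.6, -3.4]
finger_gap: 12.9
```

>>> jog_arm --pt "0 0 0 -0.035 0" --pt "0 0 0 -0.035 0" --pt "0 0 0 -0.035 0" --pt "0 0 0 -0.035 0" --pt "0 0 0 0 0"

```text
time: 19.5
eef_pos: [501.0, 207.7, 114.7]
ee_rot: [-1.239, 1.191, 1.24]
ft_force: [-0.3, -0.0, -4.3]
finger_gap: 12.8
```

>>> jog_arm --pt "0 0 0 -0.025 0" --pt "0 0 0 -0.02 0" --pt "0 0 0 0 0"

```text
time: 19.88
eef_pos: [501.2, 207.7, 106.0]
ee_rot: [-1.239, 1.19, 1.239]
ft_force: [0.3, 0.0, -3.4]
finger_gap: 12.9
```

>>> jog_arm --pt "0 0 0 -0.012 0" --pt "0 0 0 0 0"

```text
time: 20.12
eef_pos: [501.3, 207.8, 103.8]
ee_rot: [-1.239, 1.19, 1.239]
ft_force: [-1.3, -0.9, -4.0]
finger_gap: 13.0
```

>>> jog_arm --pt "0 0 0 -0.006 0" --pt "0 0 0 0 0"

```text
time: 20.38
eef_pos: [501.4, 207.8, 102.7]
ee_rot: [-1.239, 1.19, 1.239]
ft_force: [0.3, -0.4, -3.1]
finger_gap: 12.6
```

>>> jog_arm --pt "0 0 0 -0.006 0" --pt "0 0 0 0 0"

```text
time: 20.62
eef_pos: [501.5, 207.8, 101.6]
ee_rot: [-1.239, 1.189, 1.239]
ft_force: [0.9, 1.0, -2.5]
finger_gap: 13.0
```

>>> jog_arm --pt "0 0 0 -0.005 0" --pt "0 0 0 0 0"

```text
time: 20.88
eef_pos: [502.0, 207.9, 101.2]
ee_rot: [-1.24, 1.188, 1.238]
ft_force: [0.9, -1.8, 6.4]
finger_gap: 12.5
```

Floor contact at TCP z 101.2, against 101.4 expected. Release and retreat.

>>> jog_arm --pt "0.5 0 0 0 0" --pt "0.5 0 0 0 0" --pt "0.5 0 0 0 0" --pt "0.5 0 0 0 0" --pt "0.5 0 0 0.05 0"

```text
time: 21.5
eef_pos: [500.9, 207.6, 110.3]
ee_rot: [-1.239, 1.191, 1.24]
ft_force: [0.5, -0.6, 0.3]
finger_gap: 42.7
```

>>> jog_arm --pt "0.5 0 0 0.15 0" --pt "0.5 0 0 0.2 0" --pt "0.5 0 0 0.25 0" --pt "0.5 0 0 0.25 0" --pt "0.5 0 -0.25 0 0"

```text
time: 22.12
eef_pos: [503.1, 159.6, 284.8]
ee_rot: [-1.243, 1.181, 1.238]
ft_force: [1.2, -0.9, -1.0]
finger_gap: 42.5
```

>>> jog_arm --pt "0.5 -0.05 -0.25 0 0" --pt "0.5 -0.05 -0.25 0 0" --pt "0.5 -0.05 -0.25 0 0" --pt "0.5 -0.05 -0.25 0 0" --pt "0.5 0 0 0 0"

```text
time: 22.75
eef_pos: [460.8, -44.8, 281.4]
ee_rot: [-1.237, 1.191, 1.235]
ft_force: [0.4, 0.3, 0.7]
finger_gap: 42.8
```

```bash
python3 - <<'E'
from h import *
np.set_printoptions(precision=1,suppress=True)
s=sense(); print(s["time"],s["eef_pos"],s["ft_force"],s["finger_gap"])
c=camera("scene"); t=camera("top")
for q in(c,t):
    for k,z in dict(caddy_grip=117,caddy_base=5,bar_mid=8,flask=0,pipette=0,vials=0).items():
        print(k,[(at(q,u,z)[:2],round(f,2)) for u,f in pp(q,k)[:3]])
C=(501.1,204.4,np.radians(272.2)); P=(501.1,204.4,np.radians(92.2)); L=[(place(P,RIM),(0,255,0))]
for z in(105,129): L+=[(place(C,[(-55,-7,z),(55,-7,z),(55,7,z),(-55,7,z),(-55,-7,z)]),(0,255,255))]
L+=[(place(C,[(-85,-52,85),(85,-52,85),(85,52,85),(-85,52,85)]),(0,0,255))]
a=overlay(c,"x.png",[275,180,405,300],4,L); b=overlay(t,"y.png",[235,170,305,240],4,L)
b=cv2.copyMakeBorder(b,0,a.shape[0]-b.shape[0],0,0,0); cv2.imwrite("pics/fin.png",np.hstack([a,b]))
E
```

```text
22.75 [460.8 -44.8 281.4] [0.4 0.3 0.7] 42.769756362759146
caddy_grip [(array([499.8, 202.4]), 0.64)]
caddy_base [(array([510.2, 206.9]), 0.77), (array([786.3,   9.7]), 0.28)]
bar_mid [(array([642.1, 448.4]), 0.97), (array([ 545.8, -276.7]), 0.91), (array([262.4, 231.7]), 0.91)]
flask [(array([786.3,   6.6]), 0.85)]
pipette [(array([ 749.2, -207.5]), 0.74)]
vials [(array([750.2, 200. ]), 0.96)]
caddy_grip [(array([504.1, 196.2]), 0.73)]
caddy_base [(array([502.7, 195.2]), 0.78)]
bar_mid [(array([262.2, 228.8]), 0.84), (array([635.2, 438. ]), 0.65)]
flask [(array([774.7,   9.5]), 0.92)]
pipette []
vials [(array([741.4, 190.9]), 0.79)]
```

View pics/fin.png

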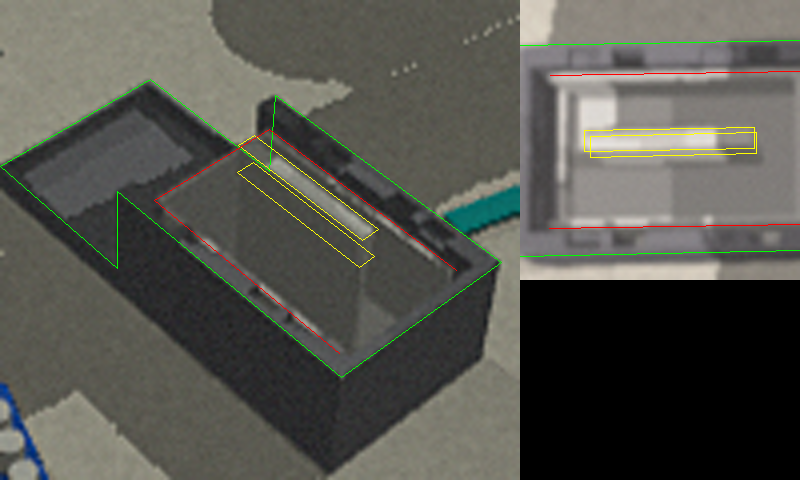

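The caddy is nested: the grip bar and rims lie on the predicted outlines in both views. Handing in.

```bash
python3 -c "
from h import *
t=camera('scene')
for r in regions_of(t,'bar_mid')[:4]:
    p=np.argwhere(r['region'])[:,::-1].astype(np.float32); rc=cv2.minAreaRect(p)
    g=at(t,rc[0],10)
    if g[1]<-150: print(g.round(1),rc)
print(job_done())"
```

```text
[ 560.2 -262.7   10. ] ((235.75001525878906, 179.25), (49.497474670410156, 7.77817440032959), 45.0)
the job is handed in; nothing more can be done
None
```

The job is done and handed in at about 23 s on the robot's clock, under the 61 s limit. No verdict was reported.

- **Straightedge:** While the caddy was still stacked, I lifted the aluminium bar over the front lip, drew it out endwise and laid it on the mat. I gripped it part-way along rather than at its very end, so the whole bar came up level. In the overlay it lay within about 2 mm and 1° of mat centre. The last network check put it about 3 mm off in x and 4 mm off in y. The looser single-point reading was 10–15 mm off, but I trusted the overlay, where the bar's edges match the outline.
- **Caddy:** I lifted it, turned it half a turn and lowered it with no contact force until it touched the bin floor. Contact came at TCP height 101.2 mm, where 101.4 was expected, with 6.4 N upward. After release, the grip bar and rims matched the nested outline in both cameras. The network points for the grip and base scattered by up to about 9 mm.
- **Hand-in state:** The gripper was open and clear of everything. The flask, pipette and vial rack read the same positions as at the start, within network noise. The pipette was found only in the scene view.
- **Forces:** The highest wrist force I saw was about 18 N, when the bar met the mat.

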